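Balance a bearing flange with ring weights

TASK

With your fingertips press the high, empty pan of the balance gently down until the beam is level and hold it there for a second, to feel how much weight it needs to match the flange. Then lower the right ring weights gently over that pan's pin and let go, so that the beam rests level by itself, its pointer between the two marks. Never drop or push anything on the balance hard (stay under 10 N), leave the flange and the other things alone, and leave unused rings flat on the bench.

Things in the scene. Friction and masses are not known exactly. Their poses are not given: they have to be found in the camera images.
- balance: Equal-arm balance, fixed. Origin: underside centre of its 120 x 150 x 18 mm foot. The beam lies along its y and pivots about its x, 75 mm up. Two flat rimless rubber-faced pans, 112 mm diameter, 3 mm thick, tops 60 mm above the bench when level, centred 140 mm from the pivot: weight pan at -y, flange pan at +y. A black pointer rises before a white plate (top 175 mm up) with two black marks.
- beam (a joint): Beam angle in rad, 0 level, positive: weight pan down. Stops at -0.07 and 0.07 (pan 10 mm up or down); pointer between the marks: within 0.045 of level. A centring spring of 2.0 N m/rad acts on it, lightly damped: 100 g out of balance tilts it 0.069. At the start the weight pan is up.
- weight_pin (a point): Foot of the pin in the centre of the weight pan, on the pan's top; z along the pin, tilting with the beam. Steel pin 9 mm diameter, 46 mm high, the last 8 mm tapering to a 5 mm top. Pressing straight down on the pan beside the pin, on the line through the pin square to the beam, acts as a weight on the pin would: 0.98 N per 100 g.
- flange_pin (a point): The same pin's foot on the flange pan.
- flange: Four-bolt bearing flange of aluminium, 70 x 70 x 14 mm plate with a 52 mm boss up to 32 mm height and a 20 mm through bore, standing over the flange pan's pin. Origin: centre of its underside. Its weight is not known: 160 to 640 g.
- ring100: Steel ring weight of 100 g: flat ring 43 mm outside diameter, 10 mm high, 16 mm through bore, lying flat on the bench. Origin: centre of its underside.
- ring200: Steel ring weight of 200 g: flat ring 51 mm outside diameter, 14 mm high, 16 mm through bore, lying flat on the bench. Origin: centre of its underside.
- ring400: Steel ring weight of 400 g: flat ring 62 mm outside diameter, 18 mm high, 16 mm through bore, lying flat on the bench. Origin: centre of its underside.
- spool: Grey spool, 54 mm diameter, 45 mm high, a bystander. Origin: centre of its underside.
- bin: Blue open parts bin 90 x 100 x 50 mm, a bystander. Origin: centre of its underside.
- driver: Screwdriver lying on the bench, about 200 mm long, a bystander. Origin near its middle.
Not all that is in view belongs to the job. Leave any orange or purple look-alike of the ring200 alone.

How it is judged:
By the outcome, as a careful person would: the job done as asked, in the order asked, and still so for the second after the job is handed in, with the robot touching nothing.
It also fails if it takes over 72 s, if anything falls off the work surface, if the arm or the gripper's body presses on something with over 40 N, if the wrist force passes 120 N, or if a joint passes its speed limit or range.

ROBOT

A 6-joint arm with a two-finger parallel gripper is mounted at the origin on the work surface. World frame = base frame: x ahead of the robot, y to its left, z up, the work surface at z = 0. Lengths are in m, angles in rad, forces in N, time in s.
With the tool pointing down it reaches from about 0.375 to 0.975 m from the base axis. Payload 3.8 kg.
Tool frame: the origin (TCP) lies at the very end of the fingers, on their centre line; the grasp point (between the pads) lies 19 mm behind it; z points along the fingers, y is the line along which they close (so a half turn about z gives the same grasp; the last joint's range is limited). The gripper opens to 85 mm and grips with 20 to 120 N. Pads are 22 mm wide; open, the fingers measure 114 mm over their backs; the gripper's body (76 mm by 85 mm) begins 54 mm behind the grasp point. The pads swing forward as they close: fully open they stand 13 mm farther back than shut.
Start: joints at [-1.146, 0.264, 1.604, -0, 1.274, -0.037], TCP at [0.301, -0.604, 0.231] pointing down, gripper open.
Joint ranges: [-2.63, 2.63], [-0.94, 2.18], [0.31, 2.57], [-1.31, 4.45], [0, 2.66], [-2.55, 2.55]. Speed limits (rad/s): [2.57, 2.57, 3.14, 3.14, 3.14, 3.14].

INTERFACE

Orientations are given as a rotation vector (axis times angle).
In Python, from workcell import bot gives the robot as it stands. The module is installed in compiled form; this text tells all that it offers.
- The arm moves only by the shell command python3 -m jog [OPENING] [FORCE], which reads ROWS from standard input. ROWS is a JSON list of rows, 1 to 5 of them, each an object with the fields sx, sy, sz (the shift in m), yaw (a turn about the tool's z in rad); a field left out counts as zero; each row shifts and turns the commanded pose from where the row before left it, along the tool's axes as they then stand; what a row does not reach is not made up. A row lasts 1/8 s, in which the tool goes at most 0.0625 m and 0.188 rad, less where a joint would pass 70% of its speed; a pose out of reach is approached as far as the arm can. OPENING is the opening from 0.0 (shut) to 1.0 (fully open), set as the command begins (- or left out keeps the last). The fingers move at their own pace and stop on an object; FORCE is the grip in N (left out, the last holds). Time passes only in rows, so rows that do not move let the fingers close. It prints the time, the measured TCP pose, the force, the opening and the grip force at its end. Input that does not fit is refused with a message, and nothing moves.
- bot.read_state(): the state, without advancing time (a new reading comes with each control period).
- bot.read_camera(name): name is "side" or "top" or "wrist"; returns the picture (384x512x3 uint8, red, green, blue); there is no depth.
- bot.camera_info(name): a dict with "intrinsics" (3x3 intrinsics, pixels), "extrinsics" (4x4, takes a point from camera to world coordinates). Camera axes: x right, y down, z forward; pixel columns grow to the right and rows downward; lengths in m; the calibration is good to about 2 mm. A picture is of the moment at which its call begins: read the wrist's pose just before it. camera_info takes no time and is no camera call; for the wrist camera it gives the pose at the moment of the call.
- bot.finish_job(): hands the job in; it is judged then, once.
Trained networks look in the newest picture that a camera, given by its name, has taken for a name from the list of things; names that differ only in an ending like _2 or _b are one class to them, and where a whole thing is asked for, a point or a joint stands for the part that bears it (a point fixed in the world has none). Each returns a list of dicts, best first, with "conf" (0 to 1); they miss things now and then, are a little off and sometimes report something else, mostly with a low value. They report only what shows in the picture. A call takes as long as a camera call. They do not tell look-alikes from the thing itself.
- bot.search_frame(camera, thing): "box" ([left, top, right, bottom] in pixels, round what is visible of it).
- bot.regions_of(camera, thing): "pixels" (384x512 bool, what is visible of it) and "box" ([left, top, right, bottom] in pixels, round what is visible of it).
- bot.spot_point(camera, thing): "pixel" ([row, column] in pixels: a listed point, or the origin of a listed thing).
The state is a dict: "time": time; "q": joint angles; "joint_vel": joint speeds; "joint_torque": joint torques, N m; "tool_pos": TCP position; "tcp_rot": TCP orientation; "wrist_force": force on the tool from outside, world axes, zero at the start; "torque": the same for the moment, N m; "width": opening from 0.0 (shut) to 1.0 (fully open); "grip_force": force on a finger pad.
Only numpy, scipy, OpenCV 4.12 (cv2) and the standard library are available. Lean on these libraries where they do the work, as an engineer would, in place of code of your own. Each camera call takes 0.05 s, during which the arm holds its last target. There are 200 camera calls.

## Working session

There is one attempt and no reset: what is moved stays moved. The work goes in short steps, Python scripts to look and compute and a shell command to move; the robot and the scene stay as the last step left them, time stands still between calls to the robot, and variables do not carry over. Pictures are saved under pics/ and viewed, at most 10 in all, crops included, and the job is handed in when it is done.

```bash
mkdir -p pics; cat > h.py <<'E'
from workcell import bot
import numpy as np, cv2
from scipy.spatial.transform import Rotation as R
def ray(cam,px,z,info=None):
    """px=(col,row) -> world point at height z"""
    i=info or bot.camera_info(cam); K=np.array(i["intrinsics"]);T=np.array(i["extrinsics"])
    d=T[:3,:3]@np.linalg.solve(K,[px[0],px[1],1.]); o=T[:3,3]
    return o+d*(z-o[2])/d[2]
def proj(cam,p,info=None):
    i=info or bot.camera_info(cam); K=np.array(i["intrinsics"]);T=np.array(i["extrinsics"])
    c=K@(T[:3,:3].T@(np.array(p)-T[:3,3])); return c[:2]/c[2]
def totool(dw):
    s=bot.read_state(); return R.from_rotvec(s["tcp_rot"]).inv().apply(dw)
E
python3 - <<'E'
from h import *
for c in ["top","side"]:
    im=bot.read_camera(c); cv2.imwrite(f"pics/{c}0.png",im[:,:,::-1])
    for t in ["balance","weight_pin","flange_pin","flange","ring100","ring200","ring400","spool","bin","driver"]:
        r=bot.spot_point(c,t)
        print(c,t,[(np.round(x["pixel"]).tolist(),round(x["conf"],2),ray(c,x["pixel"][::-1],.06 if 'pin' in t or t=='flange' else 0)[:2].round(3).tolist()) for x in r[:4]])
s=bot.read_state(); print(s)
E
```

```text
top balance [([177.0, 173.0], 0.76, [0.631, 0.149])]
top weight_pin [([164.0, 228.0], 0.97, [0.653, 0.001])]
top flange_pin [([178.0, 118.0], 0.91, [0.615, 0.274]), ([176.0, 175.0], 0.15, [0.622, 0.132])]
top flange [([181.0, 120.0], 0.71, [0.606, 0.267])]
top ring100 [([248.0, 239.0], 0.69, [0.445, -0.028]), ([248.0, 353.0], 0.68, [0.448, -0.322]), ([284.0, 362.0], 0.67, [0.357, -0.339]), ([243.0, 292.0], 0.65, [0.46, -0.164])]
top ring200 [([248.0, 239.0], 0.69, [0.445, -0.028]), ([248.0, 353.0], 0.68, [0.448, -0.322]), ([284.0, 362.0], 0.67, [0.357, -0.339]), ([243.0, 292.0], 0.65, [0.46, -0.164])]
top ring400 [([248.0, 239.0], 0.69, [0.445, -0.028]), ([248.0, 353.0], 0.68, [0.448, -0.322]), ([284.0, 362.0], 0.67, [0.357, -0.339]), ([243.0, 292.0], 0.65, [0.46, -0.164])]
top spool [([259.0, 164.0], 0.64, [0.417, 0.163]), ([182.0, 119.0], 0.59, [0.618, 0.291])]
top bin [([168.0, 348.0], 0.86, [0.658, -0.318])]
top driver [([129.0, 286.0], 0.98, [0.768, -0.153]), ([182.0, 118.0], 0.55, [0.618, 0.294])]
side balance [([267.0, 213.0], 0.62, [0.638, 0.131])]
side weight_pin [([207.0, 2
[... 805 characters left out ...]
.75, [0.755, -0.145])]
{'time': 1.1, 'q': array([-1.14591528e+00,  2.63904938e-01,  1.60401431e+00, -1.46262512e-05,
        1.27371544e+00, -3.69101152e-02]), 'joint_vel': array([ 0.00111828,  0.00056132,  0.00018255,  0.00089006, -0.00072093,
       -0.00051736]), 'joint_torque': array([ 4.30403197e-04, -5.15086913e+01, -3.67732394e+01, -1.76673739e-04,
        9.69545981e-04,  6.58757486e-06]), 'tool_pos': array([ 0.30072822, -0.60428717,  0.23126865]), 'tcp_rot': array([-3.05818148e+00, -7.18949411e-01,  3.42837448e-05]), 'wrist_force': array([ 0.20510861, -0.18444341,  0.90543318]), 'torque': array([-0.05047951,  0.03487871,  0.04274535]), 'grip_force': 0.0, 'width': 0.9978554343297518}
```

View images.

```bash
python3 - <<'E'
import cv2
a=cv2.imread("pics/top0.png");b=cv2.imread("pics/side0.png")
cv2.imwrite("pics/top0c.png",cv2.resize(a[90:310,80:400],(800,550),interpolation=cv2.INTER_CUBIC))
cv2.imwrite("pics/side0c.png",cv2.resize(b[130:370,100:420],(800,600),interpolation=cv2.INTER_CUBIC))
E
```

```text
(no output)
```

View pics/top0c.png

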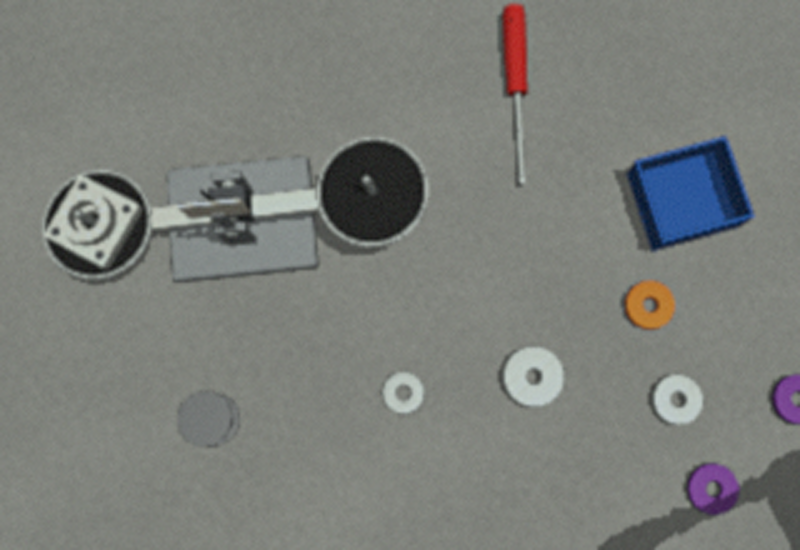

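View pics/side0c.png

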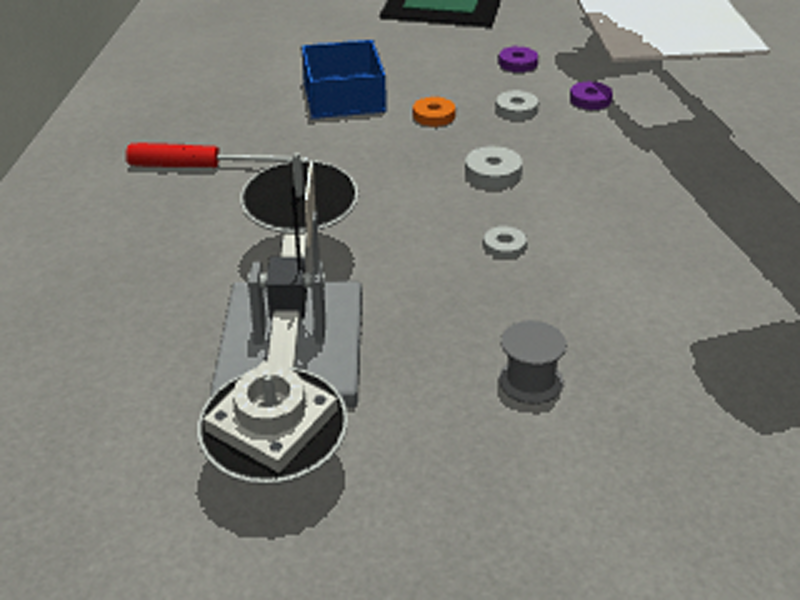

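The pictures show the following:
- **Top crop:** the white rings are, left to right, ring100 (403,392), ring400 (533,376) and ring200 (678,399). The orange and purple look-alikes lie around them. The empty weight pan is at (372,190).
- **Side crop:** the far weight pan is raised.

First I'll turn the tool square to the balance and shut the fingers, then head for the pan.

```bash
echo '[{"yaw": 0.176}, {"yaw": 0.176}]' | python3 -m jog 0 20; python3 - <<'E'
from h import *
s=bot.read_state(); print(R.from_rotvec(s["tcp_rot"]).as_matrix().round(3))
for z in (.07,): 
  p=ray("top",(228,164),z); q=ray("top",(118,178),.05); print(p,q,np.arctan2(-(q-p)[0],(q-p)[1]))
x=np.array([np.cos(.109),np.sin(.109),0])
t=p-0.03*x; t[2]=.2
print("target",t,totool(t-s["tool_pos"]))
i=bot.camera_info("wrist"); T=np.array(i["extrinsics"]); print(R.from_rotvec(s["tcp_rot"]).inv().apply(T[:3,3]-s["tool_pos"]), T[:3,2], np.array(i["intrinsics"])[0,0])
E
```

```text
time: 1.35
tool_pos: [0.3008, -0.6043, 0.2313]
tcp_rot: [-3.137, -0.163, -0.0]
wrist_force: [0.3, 0.3, -0.1]
width: 0.605
grip_force: 0.0
[[ 0.995  0.104  0.   ]
 [ 0.104 -0.995  0.   ]
 [ 0.    -0.    -1.   ]]
[6.49756677e-01 9.59254109e-05 7.00000000e-02] [0.6169347  0.27733966 0.05      ] 0.1178382509582467
target [ 0.61993472 -0.0031676   0.2       ] [ 0.37986386 -0.56472382  0.03132176]
[ 0.07987093  0.00078521 -0.14335155] [-0.31059465 -0.03282811 -0.94997541] 292.3248990965021
```

```bash
echo '[{"sx": 0.034, "sy": -0.051}, {"sx": 0.034, "sy": -0.051}, {"sx": 0.034, "sy": -0.051}, {"sx": 0.034, "sy": -0.051}, {"sx": 0.034, "sy": -0.051}]' | python3 -m jog | head -2;  echo '[{"sx": 0.034, "sy": -0.051}, {"sx": 0.034, "sy": -0.051}, {"sx": 0.034, "sy": -0.051}, {"sx": 0.034, "sy": -0.051}, {"sx": 0.034, "sy": -0.051}]' | python3 -m jog | head -2; echo '[{"sx": 0.034, "sy": -0.051, "sz": 0.03}, {}, {}]' | python3 -m jog
python3 - <<'E'
from h import *
s=bot.read_state(); info=bot.camera_info("wrist"); im=bot.read_camera("wrist"); cv2.imwrite("pics/w1.png",im[:,:,::-1])
r=bot.spot_point("wrist","weight_pin")
for x in r: print(x["conf"],x["pixel"],ray("wrist",x["pixel"][::-1],.07,info))
r=bot.regions_of("wrist","weight_pin")
for x in r: print(x["conf"],x["box"])
print(s["wrist_force"],s["tool_pos"])
E
```

```text
time: 1.98
tool_pos: [0.4425, -0.3305, 0.2316]
time: 2.6
tool_pos: [0.5836, -0.0582, 0.2317]
time: 2.98
tool_pos: [0.6084, -0.0103, 0.2036]
tcp_rot: [3.136, 0.174, -0.001]
wrist_force: [-0.3, 0.0, 0.3]
width: -0.001
grip_force: 0.0
0.75 [139.9, 242.2] [ 6.46624258e-01 -4.23552532e-04  7.00000000e-02]
0.45 [273.8, 350.2] [ 0.51375949 -0.13376183  0.07      ]
0.61 [0.1, 78.0, 305.3, 198.1]
[-0.3463815   0.00301791  0.31838638] [ 0.60836953 -0.01030462  0.2035849 ]
```

View pics/w1.png

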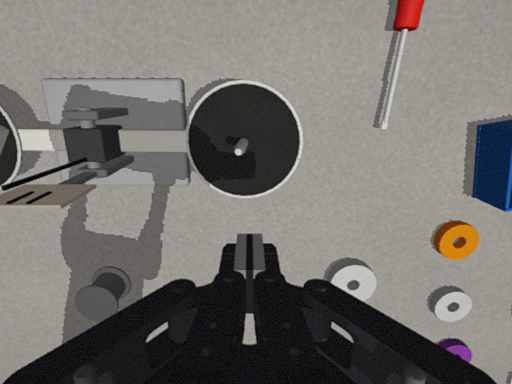

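The wrist view shows the pan centred near (245,138), with the pin foot about (243,140) and its top at (239,151). The beam runs horizontal, so the tool is square to it. I'll go to 30 mm on the near side of the pin, take the force tare there, then descend slowly.

```bash
echo '[{"sx": 0.0107, "sy": -0.0053, "sz": 0.04}, {"sz": 0.04}, {"sz": 0.035}, {"sz": 0.005}, {}]' | python3 -m jog | sed -n 2p; echo '[{}, {}, {}]' | python3 -m jog
python3 - <<'E'
from h import *
w=[]
for k in range(6):
    bot.read_camera("side"); w.append(bot.read_state()["wrist_force"])
print(np.mean(w,0),np.std(w,0),bot.read_state()["tool_pos"])
E
```

```text
tool_pos: [0.6192, -0.0047, 0.0849]
time: 4.12
tool_pos: [0.6194, -0.0038, 0.0849]
tcp_rot: [3.137, 0.172, 0.003]
wrist_force: [-0.3, -0.2, 0.1]
width: 0.004
grip_force: 0.0
[ 0.18861911  0.09467278 -0.30674866] [0.48292555 0.22642209 0.4493144 ] [ 0.61862346 -0.00374709  0.08375162]
```

```bash
echo '[{"sz": 0.004}, {"sz": 0.004}, {"sz": 0.003}, {"sz": 0.002}, {}]' | python3 -m jog | sed -n '2p;4p'; echo '[{"sz": 0.0015}, {"sz": 0.0015}, {"sz": 0.0015}, {}]' | python3 -m jog| sed -n '2p;4p'
python3 - <<'E'
from h import *
w=[];z=[]
for k in range(6):
    im=bot.read_camera("side"); s=bot.read_state(); w.append(s["wrist_force"]); z.append(s["tool_pos"])
print(np.mean(w,0),np.mean(z,0))
E
```

```text
tool_pos: [0.6186, -0.0039, 0.0706]
wrist_force: [-0.9, 0.0, 0.4]
tool_pos: [0.6189, -0.0037, 0.0663]
wrist_force: [0.6, 0.2, 0.7]
[-0.02657014  0.4726457   1.76463327] [ 0.61883819 -0.00374181  0.0664157 ]
```

```bash
echo '[{"sz": 0.0015}, {"sz": 0.0015}, {}]' | python3 -m jog| sed -n '2p;4p'
python3 - <<'E'
from h import *
w=[];z=[]
for k in range(6):
    im=bot.read_camera("side"); s=bot.read_state(); w.append(s["wrist_force"]); z.append(s["tool_pos"])
print(np.mean(w,0),np.mean(z,0))
E
echo '[{"sz": 0.0015}, {"sz": 0.0015}, {}]' | python3 -m jog| sed -n '2p;4p'
python3 - <<'E'
from h import *
w=[];z=[]
for k in range(10):
    im=bot.read_camera("side"); s=bot.read_state(); w.append(s["wrist_force"]); z.append(s["tool_pos"])
print(np.mean(w,0),np.mean(z,0))
im=bot.read_camera("wrist")
h=bot.read_camera("top")
c=lambda a:cv2.resize(a[:,:,::-1],(400,300),interpolation=cv2.INTER_CUBIC)
side=bot.read_camera("side")
cv2.imwrite("pics/press.png",np.vstack([np.hstack([c(side[150:330,160:400]),c(im)]),np.hstack([c(h[120:240,90:250]),c(side[170:260,190:310])])]))
E
```

```text
tool_pos: [0.6187, -0.0038, 0.0632]
wrist_force: [-0.3, 2.1, 2.3]
[0.09826956 0.99018646 1.68831146] [ 0.61875047 -0.00382047  0.06331994]
tool_pos: [0.6187, -0.0038, 0.0601]
wrist_force: [0.5, 1.2, 3.4]
[-0.03583191  1.17053312  1.84148689] [ 0.61867697 -0.00385855  0.06030378]
```

View pics/press.png

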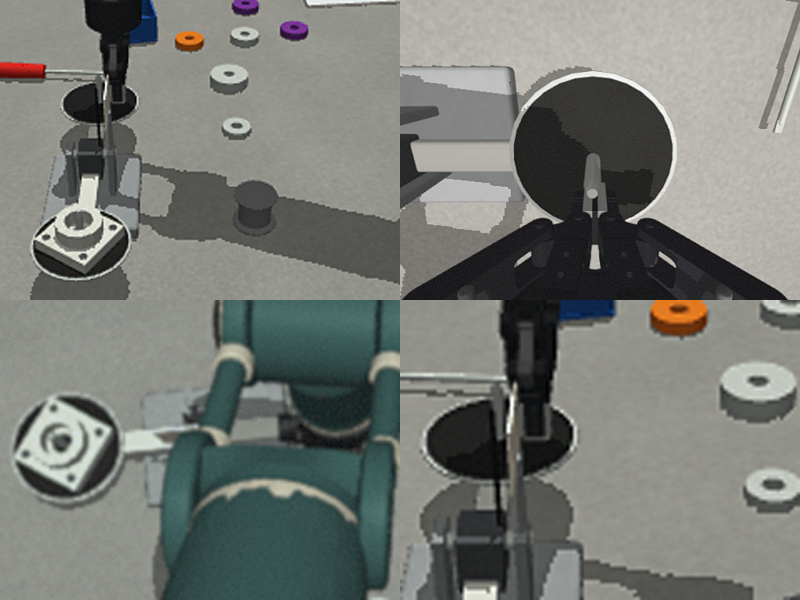

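The beam looks level here: the side view has the pointer upright, and the fingertips rest beside the pin. The force is about 2 N. I'll hold and average it, then lift and take the tare again.

```bash
python3 - <<'E'
from h import *
w=[];z=[]
for k in range(24):
    im=bot.read_camera("side"); s=bot.read_state(); w.append(np.r_[s["wrist_force"],s["torque"]]); z.append(s["tool_pos"])
print(np.mean(w,0).round(3),np.std(w,0).round(2),np.mean(z,0),s["time"])
cv2.imwrite("pics/press_side.png",im[:,:,::-1])
E
echo '[{"sz": -0.002}, {"sz": -0.003}, {"sz": -0.005}, {"sz": -0.01}, {}]' | python3 -m jog| sed -n '2p;4p'
python3 - <<'E'
from h import *
w=[]
for k in range(20):
    im=bot.read_camera("side"); s=bot.read_state(); w.append(np.r_[s["wrist_force"],s["torque"]])
print(np.mean(w,0).round(3),np.std(w,0).round(2),s["time"],s["tool_pos"])
E
```

```text
[-0.21   1.11   2.058  0.171  0.023  0.007] [0.45 0.38 0.51 0.03 0.03 0.03] [ 0.61868385 -0.00384285  0.06030177] 8.75
tool_pos: [0.6196, -0.0038, 0.0817]
wrist_force: [1.4, 0.4, -0.0]
[-0.162  0.063 -0.231 -0.004 -0.001  0.   ] [0.62 0.43 0.61 0.03 0.04 0.03] 10.375 [ 0.61872094 -0.0038262   0.08032505]
```

The net press is about 2.2 N, or roughly 220 g, so ring200 is the one to use. I'm going over it now.

```bash
echo '[{"sz": -0.06}, {"sx": -0.034, "sy": 0.0495, "sz": -0.02}, {"sx": -0.034, "sy": 0.0495}, {"sx": -0.034, "sy": 0.0495}, {"sx": -0.034, "sy": 0.0495}]' | python3 -m jog 0.76 30 | sed -n 2p;  echo '[{"sx": -0.034, "sy": 0.0495}, {"sx": -0.034, "sy": 0.0495}, {}, {}]' | python3 -m jog
python3 - <<'E'
from h import *
s=bot.read_state(); info=bot.camera_info("wrist"); im=bot.read_camera("wrist"); cv2.imwrite("pics/w2.png",im[:,:,::-1])
for x in bot.spot_point("wrist","ring200"): print(x["conf"],x["pixel"],ray("wrist",x["pixel"][::-1],0.0,info))
for x in bot.regions_of("wrist","ring200"): 
    m=np.argwhere(x["pixels"]); print(x["conf"],x["box"],im[x["pixels"]].mean(0),m.mean(0), ray("wrist",m.mean(0)[::-1],0.010,info))
print(s["tool_pos"])
im=bot.read_camera("side"); bot.read_camera("top")
cv2.imwrite("pics/side2.png",im[:,:,::-1])
for x in bot.spot_point("top","weight_pin"): print(x)
E
```

```text
tool_pos: [0.5047, -0.2163, 0.1605]
time: 11.5
tool_pos: [0.4487, -0.3206, 0.16]
tcp_rot: [-3.136, -0.17, -0.0]
wrist_force: [1.2, -0.4, -0.3]
width: 0.76
grip_force: 0.0
0.76 [176.5, 238.7] [ 0.44384863 -0.3106837   0.        ]
0.75 [191.3, 353.9] [ 0.44083635 -0.43749944  0.        ]
0.74 [80.7, 223.3] [ 0.53827699 -0.28639727  0.        ]
0.71 [142.7, 101.4] [ 0.46452994 -0.16565052  0.        ]
0.62 [255.7, 260.6] [ 0.35039707 -0.34576226  0.        ]
0.96 [196.4, 49.6, 250.4, 105.0] [183.93191103 120.47889242  25.91193827] [ 77.50385837 223.75714934] [ 0.54078962 -0.28746733  0.01      ]
0.94 [211.9, 153.4, 268.4, 203.8] [145.59954879 146.30682459 141.8251551 ] [179.34348562 240.31584884] [ 0.44375322 -0.31272986  0.01      ]
0.85 [62.0, 110.6, 129.3, 174.2] [109.2163142  109.92265861 106.29697885] [142.98398792  95.8652568 ] [ 0.46573858 -0.16497001  0.01      ]
0.78 [239.2, 233.4, 282.2, 278.5] [106.09857328  52.31258106 123.85538262] [256.49027237 260.93514916] [ 0.35528284 -0.34518078  0.01      ]
0.61 [329.7, 171.1, 384.7, 213.1] [111.66157329  54.61686474 130.19581211] [190.91284663 356.36162988] [ 0.44442149 -0.43588144  0.01      ]
[ 0.44872219 -0.32063908  0.15999397]
{'pixel': [165.9, 230.8], 'conf': 0.78}
```

View pics/w2.png

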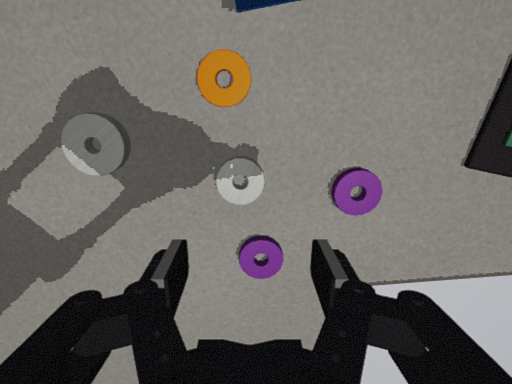

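The wrist view shows the white ring200 at (240,180). The orange one is at (224,78), and the purple ones at (261,257) and (357,191). I'll centre on ring200, go down to 70 mm and look again.

```bash
echo '[{"sx": -0.004, "sy": -0.009, "sz": 0.04}, {"sz": 0.05}, {}, {}]' | python3 -m jog | sed -n 2,3p
cat > look.py <<'E'
from h import *
import sys
s=bot.read_state(); info=bot.camera_info("wrist"); im=bot.read_camera("wrist"); cv2.imwrite(sys.argv[1],im[:,:,::-1])
print(s["tool_pos"],"tcp px",proj("wrist",s["tool_pos"],info))
for x in bot.regions_of("wrist",sys.argv[2]):
    c=im[x["pixels"]].mean(0)
    if c.max()-c.min()<20:
        m=np.argwhere(x["pixels"]); p=ray("wrist",((x["box"][0]+x["box"][2])/2,m.mean(0)[0]),float(sys.argv[3]),info)
        print(x["conf"],np.round(x["box"]),m.mean(0),p,"tool d",totool(p-s["tool_pos"]))
for x in bot.spot_point("wrist",sys.argv[2])[:4]: print(x["conf"],x["pixel"],ray("wrist",x["pixel"][::-1],0,info))
E
python3 look.py pics/w3.png ring200 0.011
```

```text
tool_pos: [0.4449, -0.3125, 0.0713]
tcp_rot: [3.136, 0.174, 0.002]
[ 0.44490951 -0.31248912  0.07134684] tcp px [247.58944319 247.10280542]
0.94 [211. 173. 283. 242.] [208.40869565 247.99333333] [ 0.44384837 -0.31208721  0.011     ] tool d [-0.00120596 -0.00070484  0.06034134]
0.68 [  0. 113.  92. 200.] [158.07544141  45.03691814] [ 0.46618195 -0.16650873  0.011     ] tool d [ 0.03699664 -0.14294528  0.06002023]
0.82 [202.6, 245.0] [ 0.44417851 -0.31026193  0.        ]
0.76 [302.2, 274.5] [ 3.53691680e-01 -3.46139357e-01  2.77555756e-17]
0.74 [70.6, 227.9] [ 0.5382906 -0.2884984  0.       ]
0.68 [158.0, 54.9] [ 0.46384143 -0.16569782  0.        ]
```

View pics/w3.png

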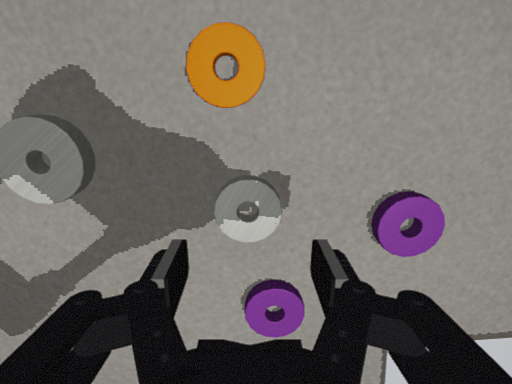

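Ring200 is centred at (248,210) between the fingers, with nothing close to the finger tracks. Descend and grasp.

```bash
echo '[{"sx": -0.0012, "sy": -0.0005, "sz": 0.04}, {"sz": 0.02}, {"sz": 0.008}, {}]' | python3 -m jog | sed -n '2p;4,6p'; echo '[{}, {}, {}, {}]' | python3 -m jog 0.5 40
```

```text
tool_pos: [0.4432, -0.3123, 0.0028]
wrist_force: [-0.2, 0.1, 0.1]
width: 0.757
grip_force: 0.0
time: 13.45
tool_pos: [0.4438, -0.3127, 0.0041]
tcp_rot: [3.135, 0.172, 0.003]
wrist_force: [-1.1, 0.7, 5.5]
width: 0.573
grip_force: 40.6
```

The fingertips brushed the bench as they swung in (5.5 N). I'll regrip 5 mm higher so the tips stay clear of the pan later.

```bash
echo '[{}, {"sz": -0.006}, {}]' | python3 -m jog 0.72| sed -n '2p;4,6p'; echo '[{}, {}, {}, {}]' | python3 -m jog 0.5 40 | sed -n '2p;4,6p'; echo '[{"sz": -0.02}, {"sz": -0.04}, {"sz": -0.06}, {"sz": -0.06}, {}]' | python3 -m jog | sed -n '2p;4,6p'
python3 look.py pics/w4.png ring200 0.15
```

```text
tool_pos: [0.4432, -0.3123, 0.0088]
wrist_force: [-0.4, -0.2, -0.8]
width: 0.72
grip_force: 0.0
tool_pos: [0.4429, -0.3122, 0.0091]
wrist_force: [-2.3, 1.3, 7.8]
width: 0.552
grip_force: 39.8
tool_pos: [0.446, -0.3144, 0.1944]
wrist_force: [0.6, -0.6, -1.4]
width: 0.548
grip_force: 41.8
[ 0.44598625 -0.31444096  0.1943578 ] tcp px [247.61795894 247.1057998 ]
0.88 [  0. 120.  22. 161.] [140.7124774    8.92947559] [ 0.48143974 -0.15900128  0.15      ] tool d [ 0.05225669 -0.15063526  0.04432058]
0.72 [201. 199. 297. 293.] [246.10053493 249.39537445] [ 0.42283591 -0.31816002  0.15      ] tool d [-0.02343581  0.00114272  0.04434907]
0.71 [ 86. 110. 144. 166.] [137.39422712 114.81883783] [ 0.49074095 -0.22478871  0.15      ] tool d [ 0.05429247 -0.08422478  0.0443468 ]
0.9 [138.9, 0.4] [ 0.44828394 -0.03096434  0.        ]
0.9 [136.2, 118.7] [ 0.46599328 -0.16481024  0.        ]
0.83 [180.5, 348.2] [ 0.44258671 -0.43747998  0.        ]
0.74 [81.0, 232.5] [ 0.5391944  -0.28851192  0.        ]
```

View pics/w4.png

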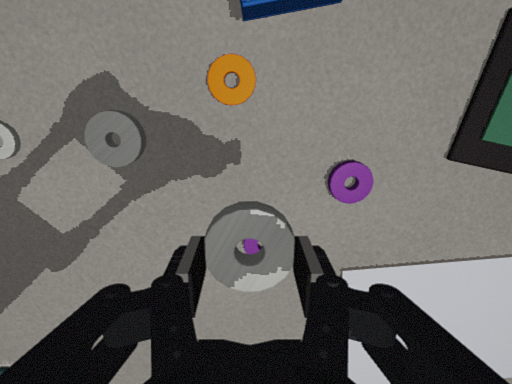

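The ring is held level, its bore about (249,247). I'm carrying it to a viewing pose short of the pan.

```bash
echo '[{"sx": 0.0287, "sy": -0.0488}, {"sx": 0.0287, "sy": -0.0488}, {"sx": 0.0287, "sy": -0.0488}, {"sx": 0.0287, "sy": -0.0488}, {"sx": 0.0287, "sy": -0.0488}]' | python3 -m jog | sed -n 2p;  echo '[{"sx": 0.0287, "sy": -0.0488}, {}, {}, {}]' | python3 -m jog
python3 - <<'E'
from h import *
from scipy.optimize import least_squares
s=bot.read_state(); info=bot.camera_info("wrist"); im=bot.read_camera("wrist"); cv2.imwrite("pics/w5.png",im[:,:,::-1])
Rt=R.from_rotvec(s["tcp_rot"]); p0=s["tool_pos"]; print(p0)
for x in bot.spot_point("wrist","weight_pin"): print(x["conf"],x["pixel"],ray("wrist",x["pixel"][::-1],.07,info))
for x in bot.regions_of("wrist","ring200"): print("ring",x["conf"],np.round(x["box"],1))
# pan: dark disc inside white rim
g=cv2.cvtColor(im,cv2.COLOR_RGB2GRAY); m=(g<60).astype(np.uint8); m[210:]=0
n,l,st,c=cv2.connectedComponentsWithStats(m)
for k in range(1,n):
    if st[k,4]>3000: print("dark",st[k],c[k], ray("wrist",c[k],.07,info))
t=np.linspace(0,2*np.pi,200)
def box(a,b,zb):
    P=[proj("wrist",p0+Rt.apply([a+.0255*np.cos(u),b+.0255*np.sin(u),zb-h]),info) for u in t for h in (0,.014)]
    P=np.array(P); return np.r_[P.min(0),P.max(0)]
print("ring box for a=b=0,zb=.009",box(0,0,.009).round(1),"a=.003",box(.003,0,.009).round(1),"zb=.006",box(0,0,.006).round(1))
print("tcp",proj("wrist",p0,info),"bore top ctr",proj("wrist",p0+Rt.apply([0,0,-.005]),info))
E
```

```text
tool_pos: [0.557, -0.0516, 0.1846]
time: 16.23
tool_pos: [0.5804, -0.003, 0.1866]
tcp_rot: [3.137, 0.17, -0.004]
wrist_force: [-0.0, -0.6, -1.9]
width: 0.554
grip_force: 41.9
[ 0.58041853 -0.00299283  0.18656034]
0.8 [118.3, 254.0] [ 0.64067856 -0.00156496  0.07      ]
ring 0.75 [204.4 201.7 296.7 290.9]
ring 0.74 [454.8 204.8 504.1 245.9]
ring 0.63 [341.3 249.5 391.1 290.6]
ring 0.63 [459.  332.5 493.5 363.6]
dark [  195    47   121   127 11803] [255.04464967 109.85368127] [ 0.64778068 -0.00165371  0.07      ]
ring box for a=b=0,zb=.009 [199.8 198.1 295.2 291.9] a=.003 [199.5 192.9 295.5 287.4] zb=.006 [198.8 199.9 296.1 295.4]
tcp [247.53839406 247.13074633] bore top ctr [247.49355596 251.76438263]
```

View pics/w5.png

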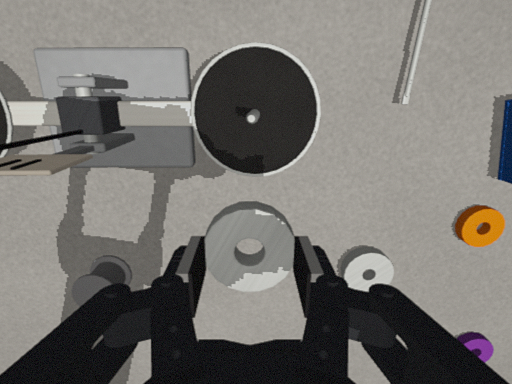

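The pan's disc is centred at (255,110), the pin tip is about (251.5,118), and the bore of the held ring is about (249,248). Working out the pin tip exactly and the move to it:

```bash
python3 - <<'E'
from h import *
s=bot.read_state(); info=bot.camera_info("wrist"); im=bot.read_camera("wrist"); g=cv2.cvtColor(im,cv2.COLOR_RGB2GRAY)
c=g[95:130,238:270]; ys,xs=np.nonzero(c>75); print(xs.min()+238,xs.max()+238,ys.min()+95,ys.max()+95)
ys,xs=np.nonzero(c>130); top=np.array([xs.mean()+238,ys.mean()+95]); print("bright",top,len(xs))
p=ray("wrist",top,.116,info); print("tip",p, "pin foot from tip", p-np.array([-.0035,.032*0,0])*0)
c=g[205:290,215:285]; 
tt=s["tool_pos"]; print(tt,"tip in tool",totool(p-tt),"pan ctr in tool",totool(ray("wrist",(255.5,109.7),.07,info)-tt))
cv2.imwrite("pics/z5.png",cv2.resize(np.hstack([im[80:140,215:295],im[220:280,210:290]])[:,:,::-1],(800,300),interpolation=cv2.INTER_NEAREST))
E
```

```text
246 259 110 124
bright [250.64150943 119.32075472] 53
tip [0.64403722 0.00173151 0.116     ] pin foot from tip [0.64403722 0.00173151 0.116     ]
[ 0.58121871 -0.00310823  0.18778612] tip in tool [0.06298253 0.00196628 0.07177862] pan ctr in tool [0.06743643 0.00638647 0.11777824]
```

View pics/z5.png

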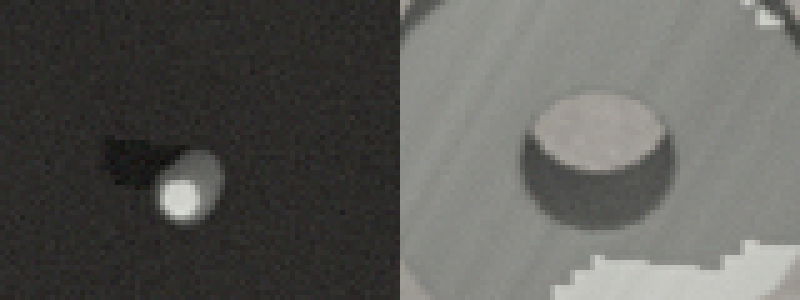

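The bore's top centre is at (249.4,252), 1 mm off the TCP model in tool y. The pin tip is at (251,119.5). I'm moving the bore over the tip, 15 mm above it, then looking through the bore.

```bash
echo '[{"sx": 0.032, "sy": 0.001}, {"sx": 0.032, "sy": 0.0005}, {"sz": 0.03}, {"sz": 0.017}, {}]' | python3 -m jog | sed -n '2p';echo '[{}, {}]' | python3 -m jog | sed -n '2,4p'
python3 - <<'E'
from h import *
s=bot.read_state(); info=bot.camera_info("wrist"); im=bot.read_camera("wrist"); Rt=R.from_rotvec(s["tcp_rot"]);p0=s["tool_pos"]
print(p0,"tip seen rel.",proj("wrist",p0+Rt.apply([0,.001,p0[2]-.116]),info),"foot",proj("wrist",p0+Rt.apply([0,.001,p0[2]-.07]),info),proj("wrist",p0+Rt.apply([0,.001,-.005]),info))
cv2.imwrite("pics/z6.png",cv2.resize(im[170:300,165:335][:,:,::-1],None,fx=4.5,fy=4.5,interpolation=cv2.INTER_NEAREST))
E
```

```text
tool_pos: [0.6433, 0.0032, 0.1387]
tool_pos: [0.6462, 0.0035, 0.1426]
tcp_rot: [3.137, 0.172, 0.004]
wrist_force: [-0.3, 0.2, -1.8]
[0.6462496  0.00348537 0.14260717] tip seen rel. [249.35420616 226.43125623] foot [249.29290486 201.39069557] [249.4161831  251.74780123]
```

View pics/z6.png

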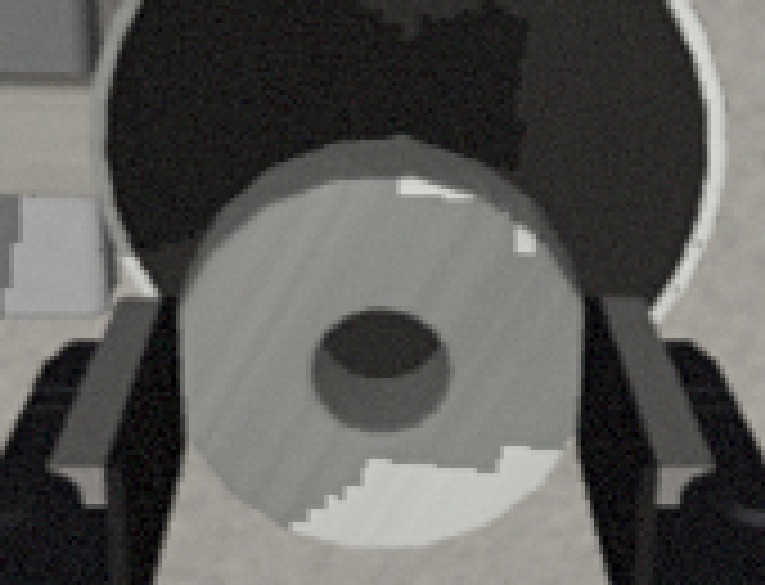

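The pin is hidden behind the ring, as expected. The pan's centre column is about 255.6 against 249.3 for the bore, so the pan centre lies about 4.9 mm toward tool +y at the foot. The tip leans back, so it is about 1.5 mm off. I'll lower in stages, following the pin's lean.

```bash
echo '[{"sy": 0.0012, "sz": 0.006}, {"sz": 0.006}, {"sz": 0.006}, {"sz": 0.005}, {}]' | python3 -m jog | sed -n '2p;4p';echo '[{"sy": 0.0008, "sz": 0.005}, {"sy": 0.0004, "sz": 0.004}, {}]' | python3 -m jog | sed -n '2p;4p'
python3 - <<'E'
from h import *
w=[]
for k in range(5):
    im=bot.read_camera("wrist"); s=bot.read_state(); w.append(s["wrist_force"])
print(np.mean(w,0),s["tool_pos"])
cv2.imwrite("pics/z7.png",cv2.resize(im[170:300,165:335][:,:,::-1],None,fx=4.5,fy=4.5,interpolation=cv2.INTER_NEAREST))
E
```

```text
tool_pos: [0.6451, 0.0024, 0.1171]
wrist_force: [-0.6, -0.3, -2.7]
tool_pos: [0.6453, 0.0011, 0.1085]
wrist_force: [1.1, 0.4, -2.9]
[ 0.1153425   0.15071904 -1.31159131] [0.6459187  0.00118505 0.10931207]
```

View pics/z7.png

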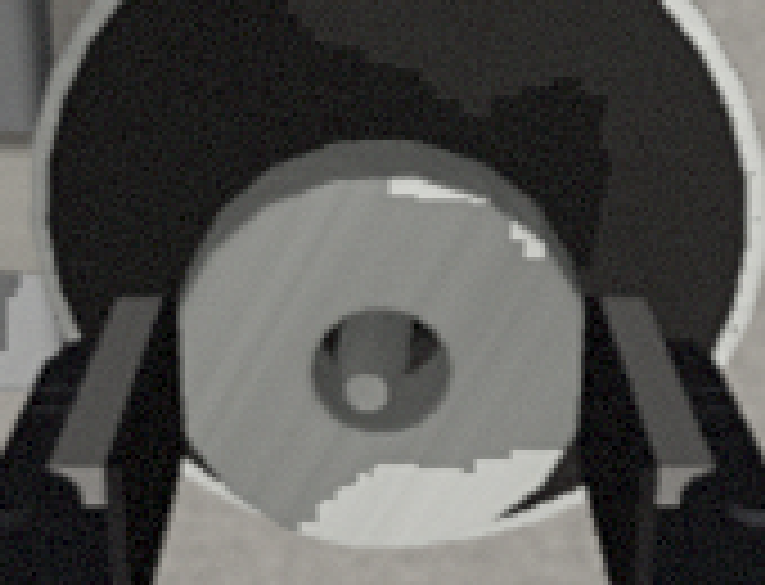

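The pin is threaded and centred in the bore, tip at crop (367,392). I'll keep lowering, slowing near the pan.

```bash
echo '[{"sy": 0.0004, "sz": 0.006}, {"sy": 0.0004, "sz": 0.006}, {"sy": 0.0004, "sz": 0.005}, {"sy": 0.0003, "sz": 0.004}, {}]' | python3 -m jog | sed -n '2p;4p';echo '[{"sz": 0.002}, {"sz": 0.002}, {"sz": 0.002}, {}]' | python3 -m jog | sed -n '2p;4p'
cat > f.py <<'E'
from h import *
w=[];z=[]
for k in range(8):
    im=bot.read_camera("side"); s=bot.read_state(); w.append(s["wrist_force"]); z.append(s["tool_pos"])
print(np.mean(w,0),np.mean(z,0),s["time"])
E
python3 f.py
```

```text
tool_pos: [0.6455, -0.0003, 0.0873]
wrist_force: [0.1, 0.3, -2.1]
tool_pos: [0.6457, -0.0003, 0.0818]
wrist_force: [0.7, 0.5, -1.6]
[ 0.09479305  0.29012319 -1.7689381 ] [ 6.45966181e-01 -2.97594887e-04  8.21256031e-02] 20.125
```

```bash
echo '[{"sz": 0.0015}, {"sz": 0.0015}, {"sz": 0.0015}, {}]' | python3 -m jog | sed -n '2p;4p'; python3 f.py; echo '[{"sz": 0.0015}, {"sz": 0.0015}, {"sz": 0.0015}, {}]' | python3 -m jog | sed -n '2p;4p'; python3 f.py
```

```text
tool_pos: [0.646, -0.0003, 0.0775]
wrist_force: [0.5, -0.1, -0.8]
[ 0.08536585  0.42805815 -1.30017741] [ 6.45984459e-01 -2.66549249e-04  7.76268843e-02] 21.025
tool_pos: [0.6458, -0.0003, 0.0729]
wrist_force: [-0.5, 1.0, -0.1]
[ 0.06214882  0.35251802 -0.29521541] [ 6.45859714e-01 -3.11446177e-04  7.30456067e-02] 21.925
```

```bash
echo '[{"sz": 0.0015}, {"sz": 0.0015}, {}]' | python3 -m jog | sed -n '2p;4p'; python3 f.py; python3 - <<'E'
from h import *
im=bot.read_camera("wrist"); cv2.imwrite("pics/w8.png",im[:,:,::-1])
sd=bot.read_camera("side"); cv2.imwrite("pics/s8.png",sd[:,:,::-1])
E
```

```text
tool_pos: [0.6459, -0.0003, 0.0699]
wrist_force: [-0.7, 0.9, -0.1]
[-0.29264948  1.10455727 -0.10574318] [ 6.45876907e-01 -2.90077586e-04  7.00456244e-02] 22.7
```

The weight is fully carried with the beam near level. Releasing just wide enough, then straight up.

```bash
echo '[{}, {}, {}]' | python3 -m jog 0.68 | sed -n '2p;4,6p'; echo '[{"sz": -0.01}, {"sz": -0.03}, {"sz": -0.05}, {"sz": -0.05}, {}]' | python3 -m jog | sed -n '2p;4,6p'; echo '[{"sx": -0.05, "sy": 0.02}, {"sx": -0.05, "sy": 0.02}, {"sx": -0.05, "sy": 0.02}, {}, {}]' | python3 -m jog | sed -n '1,2p'
python3 - <<'E'
from h import *
im=bot.read_camera("wrist"); sd=bot.read_camera("side"); cv2.imwrite("pics/s9.png",sd[:,:,::-1])
c=lambda a:cv2.resize(a[:,:,::-1],(400,300),interpolation=cv2.INTER_CUBIC)
print(bot.read_state()["time"])
cv2.imwrite("pics/done.png",np.hstack([c(im),c(sd[170:260,190:310])]))
E
```

```text
tool_pos: [0.646, -0.0004, 0.0702]
wrist_force: [0.4, 0.2, -0.4]
width: 0.679
grip_force: 0.0
tool_pos: [0.6499, -0.0005, 0.2177]
wrist_force: [0.4, 0.1, -0.3]
width: 0.682
grip_force: 0.0
time: 24.42
tool_pos: [0.5036, -0.0764, 0.2102]
24.525
```

View pics/done.png

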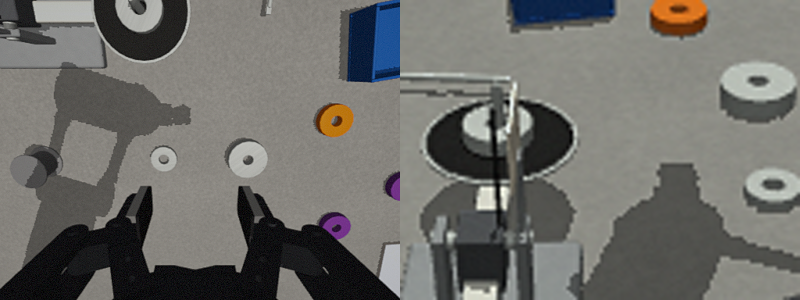

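The ring lies flat round the pin and the beam looks level. I'm past my picture allowance, so I'll measure the tilt numerically instead. I'll compare the flange pan's image position at the start (-0.07), pressed level, and now.

```bash
python3 - <<'E'
import cv2,numpy as np
from h import bot
sd=bot.read_camera("side"); cv2.imwrite("pics/s10.png",sd[:,:,::-1])
L=lambda f:cv2.resize(cv2.imread(f"pics/{f}.png",0),None,fx=8,fy=8,interpolation=cv2.INTER_CUBIC)
ref=L("press_side")
for nm,(r0,r1,c0,c1) in {"flange":(278,312,184,234),"weightrim":(190,222,194,246)}.items():
    t=ref[r0*8:r1*8,c0*8:c1*8]
    for f in ("side0","press_side","s8","s9","s10"):
        if nm=="weightrim" and f!="side0": continue
        m=L(f)[(r0-8)*8:(r1+8)*8,(c0-8)*8:(c1+8)*8]
        _,v,_,p=cv2.minMaxLoc(cv2.matchTemplate(m,t,cv2.TM_CCOEFF_NORMED)); print(nm,f,round(v,3),p[0]/8-8,p[1]/8-8)
E
```

```text
flange side0 0.893 0.375 4.125
flange press_side 1.0 0.0 0.0
flange s8 0.987 0.0 0.125
flange s9 0.977 0.0 -0.375
flange s10 0.977 0.0 -0.375
weightrim side0 0.757 0.0 -3.625
```

The flange pan sits 0.4 px from its level position, against 4.1 px at full tilt. That is about 0.006 rad, well inside the 0.045 marks, and it is not moving. Handing in.

```bash
python3 -c "
from workcell import bot
print(bot.read_state()['time'], bot.finish_job())"
```

```text
the job is handed in; nothing more can be done
24.575 None
```

The job is handed in at 24.6 s: pressing felt about 220 g, so only ring200 went over the weight pin, and the beam rests about 0.006 rad from level; I viewed 12 pictures, two over the limit of 10.

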